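# Back off a lamp's knurled shade ring by two turns

### The arm

A 7-joint arm with a two-finger parallel gripper is mounted at the origin on the work surface. World frame = base frame: x ahead of the robot, y to its left, z up, the work surface at z = 0. Lengths are in m, angles in rad, forces in N, time in s.
With the tool pointing down it reaches from about 0.35 to 0.9 m from the base axis. Payload 8.1 kg.
Tool frame: the origin (TCP) lies at the very end of the fingers, on their centre line; the grasp point (between the pads) lies 19 mm behind it (arm.grip_depth is the distance from the TCP to the grasp point, in m); x points along the fingers, z is the direction in which the jaws open and shut, and the axes are right-handed (so a half turn about x gives the same grasp; the last joint's range is limited). The gripper opens to 92 mm and grips with 3 to 60 N. Pads are 19 mm wide; open, the fingers measure 130 mm over their backs; the gripper's body (75 mm by 190 mm) begins 47 mm behind the grasp point.
Start: joints at [-1.289, 0.434, 0.025, 1.573, -0.012, 1.134, -0.075], TCP at [0.235, 0.579, 0.227] pointing down, gripper open.
Joint ranges: [-2.62, 2.62], [-0.44, 2.09], [-1.27, 1.32], [0.08, 2.57], [-1.32, 4.46], [0.12, 2], [-2.74, 2.74]. Speed limits (rad/s): [2.22, 2.22, 3.01, 3.01, 3.14, 3.14, 3.14].

### API

Orientations are given as a rotation vector (axis times angle).
In Python, from cell import status, cams, arm gives the robot as it stands. The module is installed in compiled form; this text tells all that it offers.
- The arm moves only by the tool step_arm, never from a script. Its argument "rows" is a list of rows, each a list of 7 numbers: the gripper command: -1 is fully open, 1 is shut, values between are in proportion, then the shift along the tool's x, y, z as a fraction of full scale, then the turn, a rotation vector about the tool's x, y, z as a fraction of full scale. In form: [[grip, x, y, z, rx, ry, rz], ...]. A call has 1 to 12 rows; each row is the pose to reach, as a shift and turn from the pose commanded when the call began, along the tool's axes at that moment; what a row does not reach only later rows make up. Full scale, the value 1, is 80 cm for a shift and 60 degrees for a turn. A row lasts 1/12 s, in which the tool goes at most 41.7 mm and 7.16 degrees, less where a joint would pass 70% of its speed; a pose out of reach is approached as far as the arm can. A call with a number of a shift or a turn outside -1 to 1 is refused whole. A call with a gripper value outside its range is refused whole. The fingers move at their own pace and stop on an object; "newtons" is the grip in N (left out, the last holds). Time passes only in rows, so rows that repeat a pose let the fingers close. It gives the time, the measured TCP pose, the force and the opening at its end, in the units of the state.
- status.observe(): the state, without advancing time (a new reading comes with each control period).
- cams.get_image(name): name is "scene" or "side" or "wrist"; returns a dict with "pixels" (420x560x3 uint8, red, green, blue), "range_z" (420x560 float32, m along the optical axis (not along the pixel's ray), 0 where there is no reading), "camera_matrix" (3x3 intrinsics, pixels), "distortion" ([k1, k2, p1, p2, k3] as OpenCV has them; the pictures are not rectified), "eye" and "attitude" of the camera in the world; the wrist camera has in their place "tool_from_camera" (4x4, takes a point from camera to tool coordinates, whose origin is the TCP and whose axes are the tool frame's). Camera axes: x right, y down, z forward; pixel columns grow to the right and rows downward; lengths in m; the calibration is good to about 2 mm. A picture is of the moment at which its call begins: read the wrist's pose just before it.
- arm.sign_off(): hands the job in, once; it reports no verdict.
The state is a dict: "clock": time; "joints": joint angles; "dq": joint speeds; "joint_efforts": joint torques, N m; "position": TCP position; "ee_rot": TCP orientation; "force": force on the tool from outside, world axes, zero at the start; "ft_torque": the same for the moment, N m; "width": opening from 0.0 (shut) to 1.0 (fully open).
Only numpy, scipy, OpenCV 4.12 (cv2) and the standard library are available. Lean on these libraries where they do the work, as an engineer would, in place of code of your own. Each camera call takes 0.05 s, during which the arm holds its last target.

### The job

The shade ring of the table lamp with the brass knurled ring is done up tight: rub a fingertip along its rim to loosen it anticlockwise (seen from above) by two full turns, so that its red mark comes round to the red mark on the white lamp socket for the second time, and then take the finger away. Grip nothing and be gentle: the lamp stays standing where it is, neither lifted, tipped nor shoved along, and the lamp with the black ring and everything else on the bench is left alone.

Things in the scene. Friction and masses are not known exactly. Their poses are not given: they have to be found in the camera images.
- ring (a joint): how far the brass ring has been unscrewed, rad: 0 at the start (tight against its stop, red marks in line), growing anticlockwise seen from above; 12.57 after two full turns. It turns stiffly (about 0.07 N m of friction, about 1.4 N along the rim), stays where it is left, and climbs 2 mm a turn.
- lamp_axis (a point): point on the lamp's axis at mid-height of the brass ring when tight, 96 mm above the lamp's underside. The ring is a level disc 100 mm across over its knurls (30 upright round ribs, 7 mm across, valleys 3 mm deep), 20 mm tall: 10 mm above and below this point. A white socket 48 mm across stands through it, 28 mm above this point, its red mark towards this point's +x.
- ring_mark (a point): outer end of the red radial bar on the brass ring's top, 49 mm from the axis and 10 mm above the ring's mid-height; it goes round with the ring.
- lamp: the lamp to work on: dark steel foot 130 mm across and 25 mm high, slim column, brass ring on top, 124 mm high, about 2.4 kg, not fixed to the bench: it slides or tips if pressed sideways with more than about 10 N. Origin at the centre of its underside, z up. Below the ring nothing is wider than 84 mm down to the foot.
- spare_lamp: a lamp of the same form and size with a black ring and yellow marks, to be left alone. Origin at the centre of its underside.
- spare_ring (a joint): turn of the black ring, rad, 0 at the start, anticlockwise seen from above; to be left alone.
- screwdriver: screwdriver with green handle, 170 mm long, lying on the bench between the lamps; leave alone. Origin on its underside.
- shade: white open glass shade, 116 mm across and 95 mm high, standing beyond the lamps; leave alone. Origin at the centre of its underside.
- pendant: amber glass drop 46 mm long, 14 mm high, lying on the bench; leave alone. Origin at the centre of its underside.
- tape: blue tape roll 84 mm across, 22 mm high, lying flat; leave alone. Origin at the centre of its underside.
- level: aluminium spirit level, 240 x 22 x 45 mm, standing on edge at the right; leave alone. Origin at the centre of its underside.
- bulb_box: cardboard bulb box 70 x 70 x 85 mm; leave alone. Origin at the centre of its underside.
Things that resemble listed ones, but are neither listed nor needed, are in the scene too. Leave any pink look-alike of the lamp alone.

How it is judged:
On the way:
1. the brass ring has been unscrewed by one full turn (value of joint ring above 6.28 rad), for 0.1 s.
At the end, for the whole second after the job is handed in: the brass ring stands two full turns from tight, within 0.8 rad (45 degrees) either way, at rest, on a lamp that stands upright on the bench within 50 mm of its first place (value of joint ring between 11.77 and 13.37 rad and velocity of joint ring between -0.1 and 0.1 rad/s and distance of lamp from where it was at the start of the episode below 0.05 m and angle between lamp's own z axis and vertical below 0.05 rad and linear speed of lamp below 0.02 m/s and height (world z) of lamp below 0.005 m); the robot touches nothing.
It fails at once if the lamp is lifted (15 mm), tipped (0.25 rad) or shoved by 50 mm (height (world z) of lamp above 0.015 m or angle between lamp's own z axis and vertical above 0.25 rad or distance of lamp from where it was at the start of the episode above 0.05 m).
It fails at once if the lamp is pressed with more than 40 N (contact force between lamp and the arm above 40 N or contact force between lamp and the fingers above 40 N).
It fails at once if the lamp with the black ring is shifted by 20 mm, tipped, or its ring turned by 0.35 rad (distance of spare_lamp from where it was at the start of the episode above 0.02 m or angle between spare_lamp's own z axis and vertical above 0.15 rad or value of joint spare_ring above 0.35 rad).
It fails at once if something else on the bench is moved by more than 25 mm (distance of any of screwdriver, shade, pendant, tape, level, bulb_box from where it was at the start of the episode above 0.025 m).
It also fails if it takes over 61 s, if anything falls off the work surface, if the arm or the gripper's body presses on something with over 40 N, if the wrist force passes 120 N, or if a joint passes its speed limit or range.

## Working session

There is one attempt and no reset: what is moved stays moved. The work goes in short steps, Python scripts to look and compute and a tool call to move; the robot and the scene stay as the last step left them, time stands still between calls to the robot, and variables do not carry over. Pictures are saved under pics/ and viewed, and the job is handed in when it is done.

Besides the shell and the picture viewer there is one more tool, called after ">>>" by a JSON object that holds its "fn" and its "kwargs". step_arm: Moves the arm, as the interface text tells. Its arguments: {"type":"object","properties":{"rows":{"type":"array","items":{"type":"array","items":{"type":"number"}}},"newtons":{"type":"number"}},"required":["rows"]}

```bash
mkdir -p pics; cat > h.py <<'E'
import numpy as np, cv2
from scipy.spatial.transform import Rotation as R
from cell import status, cams, arm
def att(a):
    a=np.array(a,float)
    return a if a.shape==(3,3) else R.from_rotvec(a).as_matrix()
def cam(name):
    s=status.observe(); d=cams.get_image(name)
    K=np.array(d['camera_matrix']);D=np.array(d['distortion'])
    if name=='wrist':
        T=np.array(d['tool_from_camera']);Rt=R.from_rotvec(s['ee_rot']).as_matrix()
        Rc=Rt@T[:3,:3];e=Rt@T[:3,3]+np.array(s['position'])
    else: Rc=att(d['attitude']);e=np.array(d['eye'])
    return d,K,D,Rc,e,s
def rays(px,K,D,Rc):
    u=cv2.undistortPoints(np.array(px,float).reshape(-1,1,2),K,D).reshape(-1,2)
    return np.c_[u,np.ones(len(u))]@Rc.T
def onplane(px,z,K,D,Rc,e):
    r=rays(px,K,D,Rc); return e+r*((z-e[2])/r[:,2])[:,None]
def pts(d,K,D,Rc,e,px):
    z=np.array([d['range_z'][int(p[1]),int(p[0])] for p in px]);return e+rays(px,K,D,Rc)*z[:,None]
def save(d,n): cv2.imwrite('pics/'+n,d['pixels'][:,:,::-1])
E
python3 - <<'E'
from h import *
for n in ['scene','side','wrist']:
    d,K,D,Rc,e,s=cam(n); save(d,n+'0.png'); print(n,e,Rc.round(2).tolist(),K[0,0])
    if n!='wrist': print(np.shape(d['attitude']))
    else: print(d['tool_from_camera'])
print({k:np.round(v,3) for k,v in s.items()})
E
```

```text
scene [ 1.37568334 -0.43198879  1.22157066] [[0.49, 0.67, -0.56], [0.87, -0.39, 0.3], [-0.02, -0.63, -0.77]] 516.1326489238833
(3,)
side [0.43684863 0.66814577 0.76083792] [[-0.98, -0.16, 0.13], [-0.2, 0.7, -0.69], [0.02, -0.7, -0.71]] 401.3946635954942
(3,)
wrist [0.17412163 0.60159326 0.38412383] [[0.38, 0.9, 0.23], [0.93, -0.36, -0.09], [-0.0, 0.24, -0.97]] 338.8060609572673
[[-4.06655504e-04 -2.43614819e-01  9.69871979e-01 -1.58107278e-01]
 [ 3.32315463e-04 -9.69872038e-01 -2.43614694e-01  6.44571780e-02]
 [ 9.99999862e-01  2.23236200e-04  4.75360774e-04 -1.80593023e-03]
 [ 0.00000000e+00  0.00000000e+00  0.00000000e+00  1.00000000e+00]]
{'clock': np.float64(0.1), 'joints': array([-1.289,  0.435,  0.025,  1.574, -0.012,  1.134, -0.075]), 'dq': array([-0.001, -0.001, -0.001, -0.003,  0.   ,  0.001, -0.001]), 'joint_efforts': array([ 3.0000e-03, -6.6912e+01,  9.8800e-01, -3.1514e+01, -6.1000e-02,
        3.7000e-02,  0.0000e+00]), 'position': array([0.234, 0.579, 0.226]), 'ee_rot': array([-0.922,  1.368,  0.921]), 'force': array([-0.262,  0.595, -0.567]), 'ft_torque': array([-0.043,  0.063, -0.006]), 'width': np.float64(1.002)}
```

View pics/scene0.png

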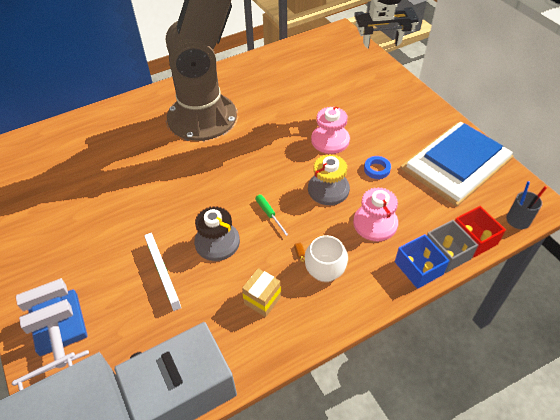

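View pics/side0.png

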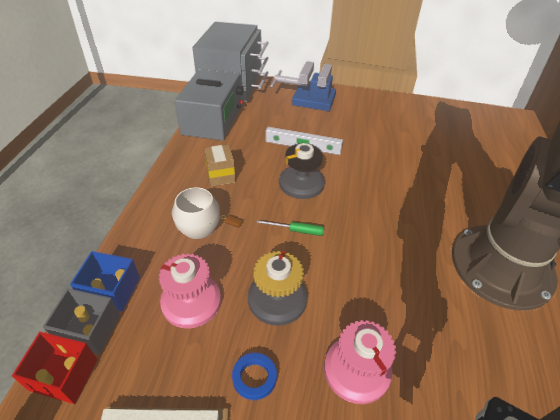

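View pics/wrist0.png

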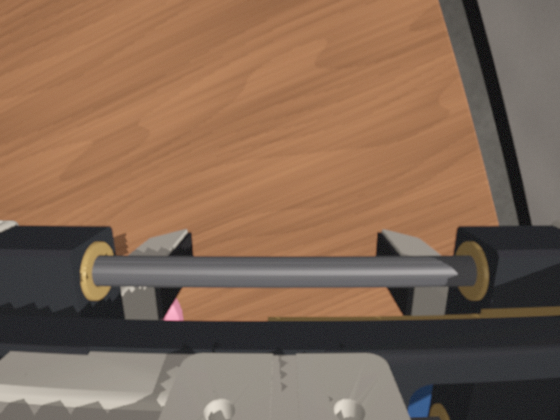

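The brass-ring lamp is at scene (330,172) and side (278,280). The things that could be mistaken for it are the pink look-alikes at scene (330,130) and (377,213), side (360,350) and (188,285), and the black-ring lamp at scene (215,230), side (303,165). I choose the one with the brass/yellow ring and dark foot.

```bash
python3 - <<'E'
from h import *
C={}
for n in ['scene','side']:
    d,K,D,Rc,e,s=cam(n)
    hsv=cv2.cvtColor(d['pixels'],cv2.COLOR_RGB2HSV); im=d['pixels'].astype(int)
    x0,y0,x1,y1=(300,140,365,210) if n=='scene' else (235,235,325,330)
    m=np.zeros(hsv.shape[:2],np.uint8)
    sub=hsv[y0:y1,x0:x1]; m[y0:y1,x0:x1]=((sub[...,0]>18)&(sub[...,0]<35)&(sub[...,1]>110)&(sub[...,2]>70))*255
    v,u=np.nonzero(m); P=pts(d,K,D,Rc,e,np.c_[u,v])
    z=P[:,2]; print(n,len(u),'z pct',np.percentile(z,[5,50,80,90,95,99]).round(4))
    # top surface points
    zt=np.percentile(z,90); T=P[abs(z-zt)<0.003]
    (cx,cy),r=cv2.minEnclosingCircle(T[:,:2].astype(np.float32)); print('enc circle top',cx,cy,r,len(T))
    # all points outermost
    (cx,cy),r=cv2.minEnclosingCircle(P[:,:2].astype(np.float32)); print('enc all',cx,cy,r)
    # plane-cast top pixels
    # socket white and red
    s2=((sub[...,1]<60)&(sub[...,2]>150)); vv,uu=np.nonzero(s2); 
    Q=pts(d,K,D,Rc,e,np.c_[uu+x0,vv+y0]); g=Q[:,2]>0.115
    print('socket',Q[g].mean(0),g.sum(), Q[:,2].max())
    rd=((sub[...,0]<8)|(sub[...,0]>172))&(sub[...,1]>150)&(sub[...,2]>110); vv,uu=np.nonzero(rd)
    Q=pts(d,K,D,Rc,e,np.c_[uu+x0,vv+y0]); print('red',len(uu), Q[Q[:,2]>.08].round(3).tolist()[::6])
    c=cv2.resize(d['pixels'][y0:y1,x0:x1],None,fx=6,fy=6,interpolation=cv2.INTER_CUBIC); cv2.imwrite('pics/crop_%s.png'%n,c[:,:,::-1])
    # everything tall: point cloud per object
    vv,uu=np.mgrid[0:420,0:560]; px=np.c_[uu.ravel(),vv.ravel()]; px=px[d['range_z'].ravel()>0]
    P=pts(d,K,D,Rc,e,px); ctr=np.array([cx,cy]); near=(np.hypot(*(P[:,:2]-ctr).T)<0.25)&(P[:,2]>0.09)
    np.save('cloud_%s.npy'%n,P)
    H,xe,ye=np.histogram2d(P[near,0],P[near,1],bins=[np.arange(ctr[0]-.24,ctr[0]+.25,.02),np.arange(ctr[1]-.24,ctr[1]+.25,.02)])
    print('cells >90mm'); print('\n'.join(''.join('#' if h>2 else '.' for h in r) for r in H)) # rows x up->down
E
```

```text
scene 498 z pct [0.0871 0.1043 0.1071 0.1081 0.1091 0.1106]
enc circle top 0.5196661353111267 0.2007213532924652 0.050841137766838074 213
enc all 0.8998144865036011 -0.0618600994348526 0.6029651761054993
socket [0.52830517 0.19573086 0.13115635] 127 1.221570655068036
red 38 [[0.519, 0.185, 0.127], [0.517, 0.176, 0.117], [0.519, 0.166, 0.111], [0.516, 0.164, 0.105], [0.521, 0.157, 0.109], [0.515, 0.154, 0.097]]
cells >90mm
........................
........................
...............###......
..............##..#.....
......#.......#...##....
..............#...##....
...............####.....
................##......
........................
........................
........................
........................
........................
........................
........................
........................
........................
........................
........................
........................
........................
........................
........................
........................
side 1255 z pct [0.0906 0.1056 0.1066 0.1072 0.1076 0.1086]
enc circle top
[... 205 characters left out ...]
.518, 0.153, 0.109], [0.514, 0.152, 0.106], [0.519, 0.178, 0.124], [0.517, 0.18, 0.124]]
cells >90mm
........................
........................
........................
...........#............
.........#####..........
.........######.........
.........######.........
.........######.........
..........####..........
........................
........................
........................
........................
...#####................
...#####................
..######................
...#####................
...#####................
........................
........................
........................
........................
......####..............
......#####.............
```

```bash
python3 - <<'E'
import cv2,numpy as np
a=cv2.imread('pics/crop_scene.png');b=cv2.imread('pics/crop_side.png')
h=560
a=cv2.resize(a,(390,420));b=cv2.resize(b,(400,420));cv2.imwrite('pics/crops.png',np.hstack([a,b]))
E
```

```text
(no output)
```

View pics/crops.png

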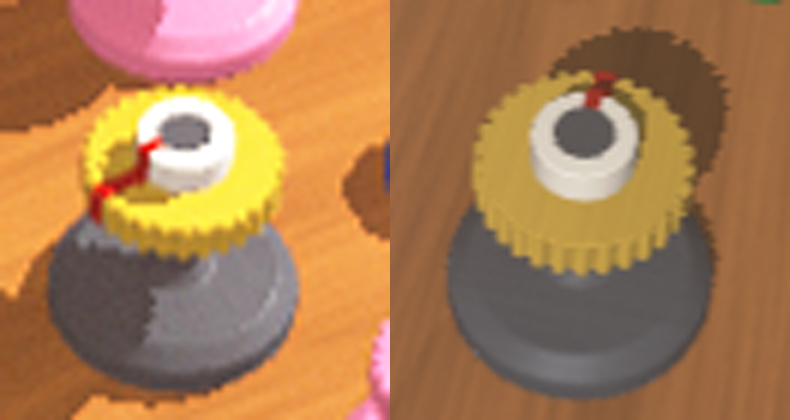

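The crop confirms a brass ring and dark foot, with the red marks in line and pointing to world −y. The axis is about (0.517, 0.200). The ring top is at z≈0.1065, against 0.106 by the text, and the diameter is 101 mm, against 100.

My plan is to rub with the shut fingertips pressed lightly on the top of the rim. The push is then downward, inside the foot, so it can't tip the lamp. The fingertip goes round in a circle anticlockwise.

```bash
cat > plan.py <<'E'
from h import *
def rel(p, Rd=np.array([[0,0,1],[0,1,0],[-1,0,0]],float).T.T):
    s=status.observe(); Rt=R.from_rotvec(s['ee_rot']).as_matrix()
    sh=Rt.T@(np.array(p)-s['position'])/0.8
    rv=R.from_matrix(Rt.T@Rd).as_rotvec()/np.radians(60)
    return sh,rv,s
E
python3 - <<'E'
from plan import *
Rd=np.array([[0,0,1],[0,1,0],[-1,0,0.]]); print(np.linalg.det(Rd))
print(rel([.517,.16,.20],Rd))
E
```

```text
1.0
(array([ 0.03326927, -0.52387831, -0.3529524 ]), array([ 1.13245417e+00, -5.32944473e-04,  4.54208132e-04]), {'clock': 0.25, 'joints': array([-1.28856818,  0.43483811,  0.02497667,  1.57356791, -0.01158588,
        1.13402226, -0.07510328]), 'dq': array([ 0.00185666, -0.00436314, -0.0003039 , -0.00177415,  0.0002044 ,
       -0.00081469,  0.00036786]), 'joint_efforts': array([-1.06315481e-03, -6.67228389e+01,  9.82802399e-01, -3.14299071e+01,
       -6.06699544e-02,  3.93493369e-02,  1.67325666e-04]), 'position': array([0.23458002, 0.57907786, 0.2263889 ]), 'ee_rot': array([-0.92161597,  1.36759466,  0.92087698]), 'force': array([-0.44932782,  0.12440139, -0.69040019]), 'ft_torque': array([-0.02745278, -0.00354604,  0.01352337]), 'width': 1.0020991535029273})
```

>>> {"fn": "step_arm", "kwargs": {"rows": [[1,0,-0.05,-0.03,0.1,0,0],[1,0,-0.1,-0.06,0.2,0,0],[1,0,-0.15,-0.1,0.3,0,0],[1,0,-0.2,-0.13,0.4,0,0],[1,0,-0.24,-0.16,0.5,0,0],[1,0,-0.29,-0.19,0.6,0,0],[1,0,-0.33,-0.22,0.7,0,0],[1,0,-0.37,-0.25,0.8,0,0],[1,0,-0.4,-0.27,0.9,0,0],[1,0,-0.43,-0.29,1,0,0],[1,0,-0.43,-0.29,1,0,0],[1,0,-0.43,-0.29,1,0,0]], "newtons": 10}}

```text
clock: 1.25
position: [0.4676, 0.2327, 0.2269]
ee_rot: [-0.105, 1.568, 0.105]
force: [-0.4, -0.1, 0.1]
width: 0.179
```

```bash
python3 - <<'E'
from plan import *
Rd=np.array([[0,0,1],[0,1,0],[-1,0,0.]]); print(rel([.517,.248,.13],Rd))
d,K,D,Rc,e,s=cam('wrist'); save(d,'w1.png')
E
```

```text
(array([0.12116332, 0.01077458, 0.06364142]), array([0.12759782, 0.00058406, 0.00037316]), {'clock': 1.25, 'joints': array([-0.86373558,  0.27027228,  0.37800932,  1.84503137, -0.11334171,
        1.04694285, -0.30777962]), 'dq': array([-0.04174028,  0.00244341, -0.06784116, -0.00081594, -0.01259426,
        0.00207161,  0.00520627]), 'joint_efforts': array([ 3.04897718e+00, -5.00864840e+01,  6.13573238e+00, -2.98340142e+01,
        3.98694333e-01, -2.25347659e-02, -7.54627213e-02]), 'position': array([0.46762741, 0.23270818, 0.22690462]), 'ee_rot': array([-0.105229  ,  1.56763666,  0.10461531]), 'force': array([-0.44952949, -0.11813879,  0.05053662]), 'ft_torque': array([-0.01381946,  0.00307459, -0.05942843]), 'width': 0.17879680291007513})
```

View pics/w1.png

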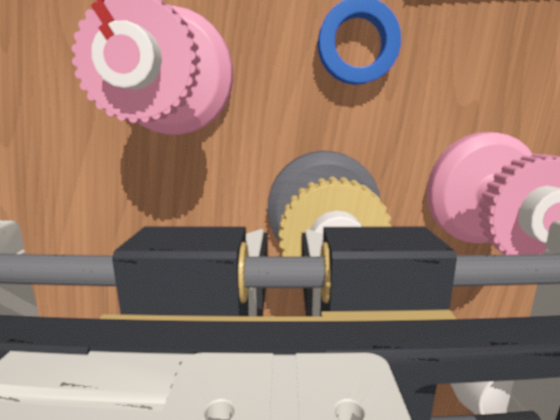

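The wrist view shows the brass ring below the finger at about (335,225), with the pink look-alikes well to either side.

>>> {"fn": "step_arm", "kwargs": {"rows": [[1,0.03,0.005,0.03,0.08,0,0],[1,0.06,0.01,0.06,0.128,0,0],[1,0.09,0.011,0.064,0.128,0,0],[1,0.12,0.011,0.064,0.128,0,0],[1,0.121,0.011,0.064,0.128,0,0],[1,0.121,0.011,0.064,0.128,0,0],[1,0.121,0.011,0.064,0.128,0,0]]}}

```text
clock: 1.88
position: [0.5157, 0.2521, 0.131]
ee_rot: [-0.005, 1.57, 0.006]
force: [0.6, 0.0, -0.1]
width: 0.002
```

```bash
python3 - <<'E'
from plan import *
Rd=np.array([[0,0,1],[0,1,0],[-1,0,0.]]); r=rel([.517,.246,.108],Rd); print(r[:2],r[2]['joints'].round(2),r[2]['force'],r[2]['position'])
d,K,D,Rc,e,s=cam('side'); save(d,'s1.png')
c=cv2.resize(d['pixels'][180:350,200:360],None,fx=3.4,fy=3.4,interpolation=cv2.INTER_CUBIC); cv2.imwrite('pics/s1c.png',c[:,:,::-1])
E
```

```text
(array([ 0.02871254, -0.00763355,  0.00157845]), array([ 0.00629986,  0.000397  , -0.00078399])) [-0.81  0.46  0.37  1.84 -0.21  0.88 -0.34] [ 0.60645878  0.03305779 -0.05891444] [0.51568749 0.25207949 0.1309745 ]
```

View pics/s1c.png

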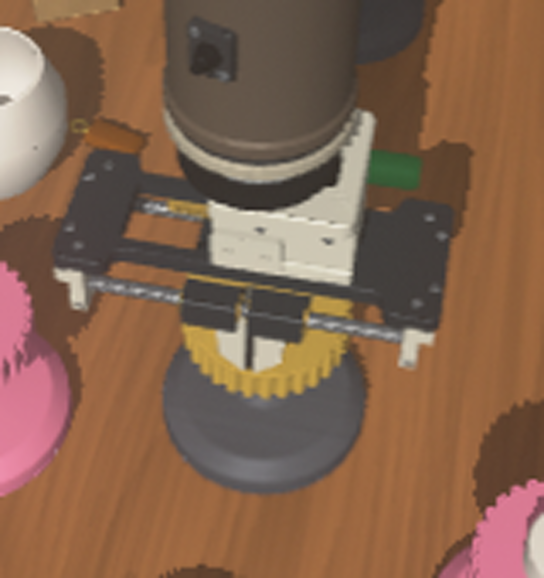

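>>> {"fn": "step_arm", "kwargs": {"rows": [[1,0.01,-0.004,0.001,0.006,0,0],[1,0.02,-0.006,0.001,0.006,0,0],[1,0.028,-0.006,0.001,0.006,0,0],[1,0.028,-0.006,0.001,0.006,0,0]]}}

```text
clock: 2.27
position: [0.5164, 0.2456, 0.1066]
ee_rot: [0.001, 1.571, -0.002]
force: [-0.1, -0.2, 0.8]
width: 0.004
```

>>> {"fn": "step_arm", "kwargs": {"rows": [[1,0.001,0,0,0,0,0],[1,0.001,0,0,0,0,0],[1,0.002,0,0,0,0,0],[1,0.002,0,0,0,0,0]]}}

```text
clock: 2.6
position: [0.5168, 0.2462, 0.1063]
ee_rot: [0.002, 1.571, -0.001]
force: [-0.3, -0.7, 2.8]
width: 0.008
```

>>> {"fn": "step_arm", "kwargs": {"rows": [[1,0.001,0,0,0,0,0],[1,0.002,0,0,0,0,0],[1,0.003,0,0,0,0,0],[1,0.003,0,0,0,0,0]]}}

```text
clock: 2.93
position: [0.517, 0.2463, 0.1057]
ee_rot: [0.003, 1.57, -0.0]
force: [-7.6, -3.1, 25.0]
width: 0.006
```

>>> {"fn": "step_arm", "kwargs": {"rows": [[1,-0.002,0,0,0,0,0],[1,-0.002,0,0,0,0,0],[1,-0.002,0,0,0,0,0]]}}

```text
clock: 3.18
position: [0.5171, 0.2463, 0.1061]
ee_rot: [0.002, 1.57, -0.001]
force: [-2.7, -1.4, 11.7]
width: 0.008
```

```bash
python3 - <<'E'
from plan import *
for i in range(3):
    d,K,D,Rc,e,s=cam('side'); print(s['clock'],s['force'].round(2),s['ft_torque'].round(2),s['position'].round(4),s['ee_rot'].round(4))
E
```

```text
3.1833 [-2.69 -1.38 11.68] [-0.41  0.68 -0.06] [0.5171 0.2463 0.1061] [ 1.9000e-03  1.5698e+00 -5.0000e-04]
3.2333 [-3.3  -1.22 11.69] [-0.45  0.66  0.06] [0.5171 0.2464 0.1061] [ 2.0000e-03  1.5699e+00 -6.0000e-04]
3.2833 [-2.36 -1.27 12.25] [-0.45  0.73 -0.  ] [0.5171 0.2463 0.1061] [ 1.9000e-03  1.5699e+00 -6.0000e-04]
```

```bash
cat > arc.py <<'E'
import sys,numpy as np
t0,t1,n,dx,r=[float(a) for a in sys.argv[1:6]]; n=int(n)
th=np.radians(np.linspace(t0,t1,n+1)); q=r/0.8
for k in range(1,n+1): print('[1, %.4f, %.4f, %.4f, 0, 0, 0],'%(dx*k/n-0*0,q*(np.sin(th[k])-np.sin(th[0])),q*(np.cos(th[k])-np.cos(th[0]))),end=' ')
E
python3 arc.py 90 126 12 -0.0002 0.0465
```

```text
[1, -0.0000, -0.0001, -0.0030, 0, 0, 0], [1, -0.0000, -0.0003, -0.0061, 0, 0, 0], [1, -0.0001, -0.0007, -0.0091, 0, 0, 0], [1, -0.0001, -0.0013, -0.0121, 0, 0, 0], [1, -0.0001, -0.0020, -0.0150, 0, 0, 0], [1, -0.0001, -0.0028, -0.0180, 0, 0, 0], [1, -0.0001, -0.0039, -0.0208, 0, 0, 0], [1, -0.0001, -0.0050, -0.0236, 0, 0, 0], [1, -0.0002, -0.0063, -0.0264, 0, 0, 0], [1, -0.0002, -0.0078, -0.0291, 0, 0, 0], [1, -0.0002, -0.0094, -0.0317, 0, 0, 0], [1, -0.0002, -0.0111, -0.0342, 0, 0, 0],
```

>>> {"fn": "step_arm", "kwargs": {"rows": [[1,0,0,-0.003,0,0,0],[1,0,0,-0.006,0,0,0],[1,0,-0.001,-0.009,0,0,0],[1,0,-0.001,-0.012,0,0,0],[1,0,-0.002,-0.015,0,0,0],[1,0,-0.003,-0.018,0,0,0],[1,0,-0.004,-0.021,0,0,0],[1,0,-0.005,-0.024,0,0,0],[1,0,-0.006,-0.026,0,0,0],[1,0,-0.008,-0.029,0,0,0],[1,0,-0.009,-0.032,0,0,0],[1,0,-0.011,-0.034,0,0,0]]}}

```text
clock: 4.33
position: [0.4915, 0.2381, 0.1064]
ee_rot: [0.003, 1.567, 0.0]
force: [0.6, 0.9, 8.0]
width: 0.004
```

```bash
cat > look.py <<'E'
import sys
from plan import *
t=sys.argv[1]
s=status.observe(); p=s['position']; c=np.array([.517,.2])
print('clk',s['clock'],'F',s['force'].round(1),'pos',p.round(4),'ang',np.degrees(np.arctan2(p[1]-c[1],p[0]-c[0])).round(1),'r',np.hypot(*(p[:2]-c)).round(4),s['joints'].round(2))
for n in ['scene','side']:
    d,K,D,Rc,e,_=cam(n)
    x0,y0,x1,y1=(295,135,370,215) if n=='scene' else (235,225,325,330)
    h=cv2.cvtColor(d['pixels'],cv2.COLOR_RGB2HSV)[y0:y1,x0:x1]
    rd=((h[...,0]<8)|(h[...,0]>172))&(h[...,1]>150)&(h[...,2]>90)&~((h[...,0]>160)&(h[...,1]<140)); v,u=np.nonzero(rd)
    if len(u):
        P=onplane(np.c_[u+x0,v+y0],.107,K,D,Rc,e); rr=np.hypot(*(P[:,:2]-c).T); g=(rr>.034)&(rr<.053)
        a=np.degrees(np.arctan2(P[g,1]-c[1],P[g,0]-c[0])); print(n,g.sum(),'mark ang',np.sort(a).round()[::2])
    cv2.imwrite('pics/%s_%s.png'%(t,n),cv2.resize(d['pixels'][y0:y1,x0:x1],(390,420),interpolation=cv2.INTER_CUBIC)[:,:,::-1])
a=cv2.imread('pics/%s_scene.png'%t);b=cv2.imread('pics/%s_side.png'%t);cv2.imwrite('pics/%s.png'%t,np.hstack([a,b]))
E
python3 look.py a1
```

```text
clk 4.3333 F [0.6 0.9 8. ] pos [0.4915 0.2381 0.1064] ang 123.8 r 0.0459 [-0.82  0.45  0.37  1.93 -0.22  0.79 -0.33]
scene 15 mark ang [-60. -57. -56. -55. -53. -51. -50. -47.]
side 18 mark ang [-64. -61. -60. -59. -58. -56. -55. -54. -53.]
```

View pics/a1.png

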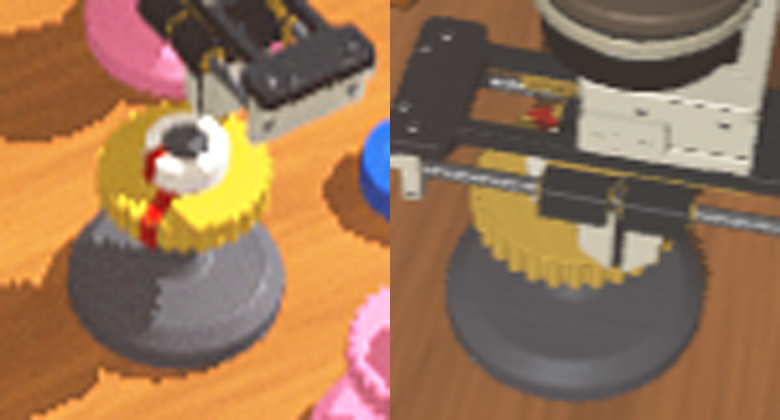

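The ring followed the finger: the mark moved from −90° to about −57°, and the finger turned 34°. Normal force is 8 N. I'll continue round.

```bash
for a in "126 186" "186 246" "246 306" "306 366" "366 426" "426 486" ; do set -- $a; echo; echo $a; python3 arc.py $1 $2 12 -0.0004 0.0465|sed 's/, 0, 0, 0\]//g'; done
```

```text
126 186
[1, -0.0000, -0.0032, -0.0040, [1, -0.0001, -0.0066, -0.0076, [1, -0.0001, -0.0104, -0.0110, [1, -0.0001, -0.0145, -0.0140, [1, -0.0002, -0.0188, -0.0167, [1, -0.0002, -0.0234, -0.0189, [1, -0.0002, -0.0281, -0.0208, [1, -0.0003, -0.0330, -0.0222, [1, -0.0003, -0.0379, -0.0232, [1, -0.0003, -0.0430, -0.0238, [1, -0.0004, -0.0480, -0.0240, [1, -0.0004, -0.0531, -0.0236, 
186 246
[1, -0.0000, -0.0050, 0.0007, [1, -0.0001, -0.0099, 0.0019, [1, -0.0001, -0.0148, 0.0035, [1, -0.0001, -0.0194, 0.0056, [1, -0.0002, -0.0239, 0.0080, [1, -0.0002, -0.0281, 0.0108, [1, -0.0002, -0.0321, 0.0139, [1, -0.0003, -0.0357, 0.0174, [1, -0.0003, -0.0391, 0.0212, [1, -0.0003, -0.0421, 0.0253, [1, -0.0004, -0.0448, 0.0296, [1, -0.0004, -0.0470, 0.0342, 
246 306
[1, -0.0000, -0.0019, 0.0047, [1, -0.0001, -0.0033, 0.0096, [1, -0.0001, -0.0043, 0.0145, [1, -0.0001, -0.0049, 0.0196, [1, -0.0002, -0.0050, 0.0247, [1, -0.0002, -0.0047, 0.0297, [1, -0.0002, -0.0040, 0.0347, [1, -0.0003, -0.0028, 0.0397, [1, -0.0003, -0.0012, 0.0445, [1, -0.0003, 0.0009, 0.0491, [1, -0.0004, 0.0033, 0.0536, [1, -0.0004, 0
[... 412 characters left out ...]
1, -0.0001, 0.0099, -0.0019, [1, -0.0001, 0.0148, -0.0035, [1, -0.0001, 0.0194, -0.0056, [1, -0.0002, 0.0239, -0.0080, [1, -0.0002, 0.0281, -0.0108, [1, -0.0002, 0.0321, -0.0139, [1, -0.0003, 0.0357, -0.0174, [1, -0.0003, 0.0391, -0.0212, [1, -0.0003, 0.0421, -0.0253, [1, -0.0004, 0.0448, -0.0296, [1, -0.0004, 0.0470, -0.0342, 
426 486
[1, -0.0000, 0.0019, -0.0047, [1, -0.0001, 0.0033, -0.0096, [1, -0.0001, 0.0043, -0.0145, [1, -0.0001, 0.0049, -0.0196, [1, -0.0002, 0.0050, -0.0247, [1, -0.0002, 0.0047, -0.0297, [1, -0.0002, 0.0040, -0.0347, [1, -0.0003, 0.0028, -0.0397, [1, -0.0003, 0.0012, -0.0445, [1, -0.0003, -0.0009, -0.0491, [1, -0.0004, -0.0033, -0.0536, [1, -0.0004, -0.0061, -0.0578,
```

>>> {"fn": "step_arm", "kwargs": {"rows": [[1,0,-0.003,-0.004,0,0,0],[1,0,-0.0065,-0.0075,0,0,0],[1,0,-0.0105,-0.011,0,0,0],[1,0,-0.0145,-0.014,0,0,0],[1,0,-0.019,-0.0165,0,0,0],[1,0,-0.0235,-0.019,0,0,0],[1,0,-0.028,-0.021,0,0,0],[1,0,-0.033,-0.022,0,0,0],[1,0,-0.038,-0.023,0,0,0],[1,0,-0.043,-0.024,0,0,0],[1,0,-0.048,-0.024,0,0,0],[1,0,-0.053,-0.0235,0,0,0]]}}

```text
clock: 5.43
position: [0.4723, 0.1965, 0.1065]
ee_rot: [0.003, 1.567, 0.002]
force: [-1.1, 3.2, 12.9]
width: 0.006
```

```bash
python3 look.py a2
```

```text
clk 5.4333 F [-1.1  3.2 12.9] pos [0.4723 0.1965 0.1065] ang -175.5 r 0.0449 [-0.78  0.4   0.37  2.01 -0.21  0.75 -0.28]
scene 11 mark ang [-2. -0.  3.  3.  6.  7.]
side 31 mark ang [-6. -4. -3. -2. -2. -1.  0.  1.  2.  3.  3.  4.  6.  6.  7.  9.]
```

View pics/a2.png

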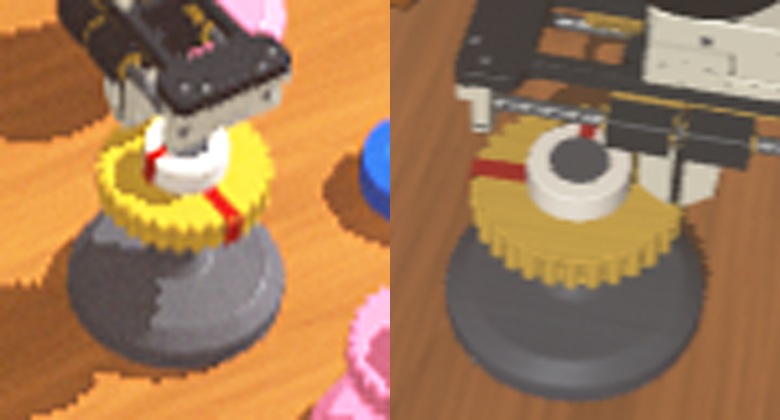

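The mark is at about +2°, so the ring has turned 92° to the finger's 94°.

>>> {"fn": "step_arm", "kwargs": {"rows": [[1,0,-0.005,0,0,0,0],[1,0,-0.01,0.001,0,0,0],[1,-0.0005,-0.015,0.0025,0,0,0],[1,-0.0005,-0.0195,0.0045,0,0,0],[1,-0.0005,-0.024,0.007,0,0,0],[1,-0.0005,-0.028,0.01,0,0,0],[1,-0.0008,-0.032,0.013,0,0,0],[1,-0.0008,-0.036,0.017,0,0,0],[1,-0.0008,-0.039,0.021,0,0,0],[1,-0.0008,-0.042,0.025,0,0,0],[1,-0.0008,-0.045,0.029,0,0,0],[1,-0.0008,-0.047,0.034,0,0,0]]}}

```text
clock: 6.53
position: [0.4982, 0.1573, 0.1068]
ee_rot: [0.002, 1.57, -0.001]
force: [-4.3, -1.4, 15.0]
width: 0.006
```

```bash
python3 look.py a3
```

```text
clk 6.5333 F [-4.3 -1.4 15. ] pos [0.4982 0.1573 0.1068] ang -113.8 r 0.0466 [-0.69  0.42  0.38  1.99 -0.22  0.77 -0.19]
scene 10 mark ang [52. 55. 56. 61. 61.]
side 38 mark ang [-92. -89. -85.  59.  59.  60.  61.  61.  62.  63.  63.  64.  65.  65.
  66.  66.  67.  68.  68.]
```

>>> {"fn": "step_arm", "kwargs": {"rows": [[1,-0.0005,-0.002,0.005,0,0,0],[1,-0.0005,-0.003,0.0095,0,0,0],[1,-0.0008,-0.0043,0.0145,0,0,0],[1,-0.0008,-0.005,0.0195,0,0,0],[1,-0.001,-0.005,0.0245,0,0,0],[1,-0.001,-0.0047,0.03,0,0,0],[1,-0.001,-0.004,0.035,0,0,0],[1,-0.001,-0.003,0.04,0,0,0],[1,-0.001,-0.001,0.0445,0,0,0],[1,-0.001,0.001,0.049,0,0,0],[1,-0.001,0.0035,0.0535,0,0,0],[1,-0.001,0.006,0.058,0,0,0]]}}

```text
clock: 7.63
position: [0.5446, 0.1624, 0.1073]
ee_rot: [0.002, 1.57, -0.001]
force: [-3.7, 1.2, 9.6]
width: 0.007
```

```bash
python3 look.py a4
```

```text
clk 7.6333 F [-3.7  1.2  9.6] pos [0.5446 0.1624 0.1073] ang -53.7 r 0.0466 [-0.65  0.49  0.37  1.87 -0.23  0.82 -0.16]
side 38 mark ang [-92. -89. -85. 120. 121. 121. 122. 123. 124. 124. 125. 126. 126. 127.
 128. 128. 129. 130. 131.]
```

View pics/a4.png

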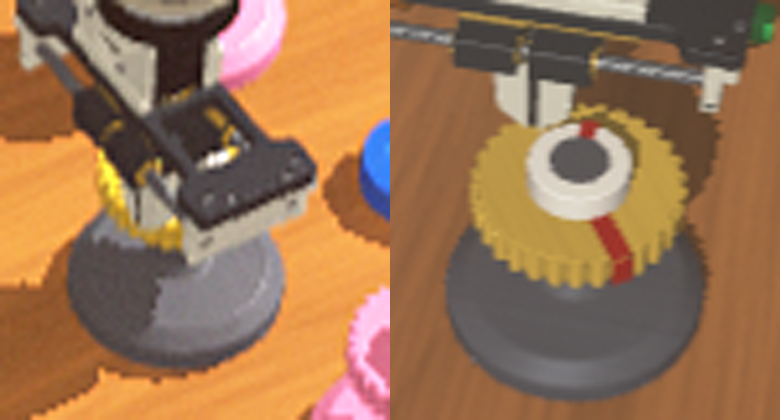

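>>> {"fn": "step_arm", "kwargs": {"rows": [[1,0,0.003,0.004,0,0,0],[1,0,0.0065,0.0075,0,0,0],[1,0,0.0105,0.011,0,0,0],[1,-0.0002,0.0145,0.014,0,0,0],[1,-0.0002,0.019,0.0165,0,0,0],[1,-0.0003,0.0235,0.019,0,0,0],[1,-0.0003,0.028,0.021,0,0,0],[1,-0.0003,0.033,0.022,0,0,0],[1,-0.0004,0.038,0.023,0,0,0],[1,-0.0004,0.043,0.024,0,0,0],[1,-0.0004,0.048,0.024,0,0,0],[1,-0.0004,0.053,0.0235,0,0,0]]}}

```text
clock: 8.73
position: [0.5643, 0.2042, 0.1077]
ee_rot: [0.002, 1.569, -0.002]
force: [0.9, -2.8, 6.8]
width: 0.003
```

```bash
python3 look.py a5
```

```text
clk 8.7333 F [ 0.9 -2.8  6.8] pos [0.5643 0.2042 0.1077] ang 5.0 r 0.0474 [-0.69  0.53  0.37  1.79 -0.24  0.86 -0.21]
scene 9 mark ang [-179. -179.  173.  175.  178.]
side 40 mark ang [-180. -179. -178. -177. -177. -176. -175. -175. -174. -173. -172. -172.
 -171.  -89.  -82.  176.  177.  178.  179.  179.]
```

>>> {"fn": "step_arm", "kwargs": {"rows": [[1,0,0.005,-0.0005,0,0,0],[1,0,0.01,-0.002,0,0,0],[1,0,0.015,-0.0035,0,0,0],[1,0,0.0195,-0.0055,0,0,0],[1,0,0.024,-0.008,0,0,0],[1,0,0.028,-0.011,0,0,0],[1,0,0.032,-0.014,0,0,0],[1,0,0.0355,-0.0175,0,0,0],[1,-0.0002,0.039,-0.021,0,0,0],[1,-0.0002,0.042,-0.0255,0,0,0],[1,-0.0002,0.045,-0.0295,0,0,0],[1,-0.0002,0.047,-0.034,0,0,0]]}}

```text
clock: 9.83
position: [0.5376, 0.2428, 0.1081]
ee_rot: [0.002, 1.567, -0.0]
force: [2.7, 0.2, 6.6]
width: 0.003
```

```bash
python3 look.py a6
```

```text
clk 9.8333 F [2.7 0.2 6.6] pos [0.5376 0.2428 0.1081] ang 64.3 r 0.0475 [-0.77  0.51  0.37  1.82 -0.24  0.85 -0.29]
scene 10 mark ang [-123. -122. -122. -117. -116.]
```

>>> {"fn": "step_arm", "kwargs": {"rows": [[1,0,0.0015,-0.005,0,0,0],[1,0,0.003,-0.0095,0,0,0],[1,0,0.004,-0.0145,0,0,0],[1,0,0.0045,-0.0195,0,0,0],[1,0,0.0045,-0.0245,0,0,0],[1,-0.0002,0.004,-0.03,0,0,0],[1,-0.0002,0.0035,-0.035,0,0,0],[1,-0.0002,0.0025,-0.04,0,0,0],[1,-0.0002,0.001,-0.0445,0,0,0],[1,-0.0002,-0.001,-0.049,0,0,0],[1,-0.0002,-0.0035,-0.0535,0,0,0],[1,-0.0002,-0.006,-0.058,0,0,0]]}}

```text
clock: 10.93
position: [0.4914, 0.238, 0.1084]
ee_rot: [0.003, 1.567, 0.0]
force: [3.8, -1.0, 6.9]
width: 0.004
```

```bash
python3 look.py a7
```

```text
clk 10.9333 F [ 3.8 -1.   6.9] pos [0.4914 0.238  0.1084] ang 124.0 r 0.0458 [-0.82  0.45  0.37  1.93 -0.22  0.8  -0.33]
scene 14 mark ang [-64. -62. -60. -58. -57. -55. -53.]
side 20 mark ang [-65. -64. -63. -62. -60. -59. -58. -58. -56. -54.]
```

View pics/a7.png

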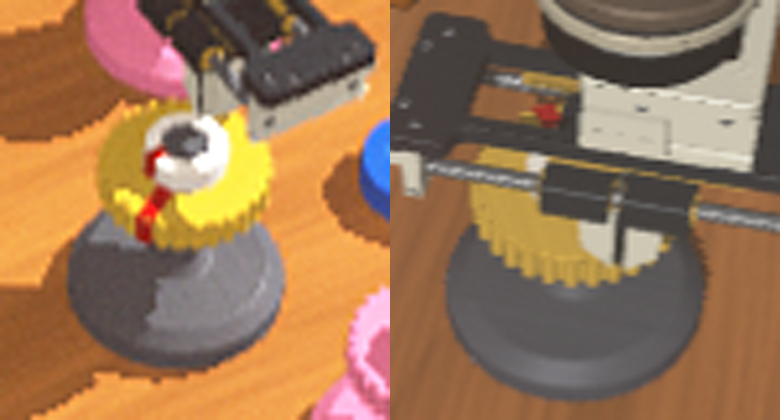

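First turn is done: the mark has passed the socket mark and stands 31° beyond it. The lamp hasn't moved. Now the second round.

>>> {"fn": "step_arm", "kwargs": {"rows": [[1,0,-0.003,-0.004,0,0,0],[1,0,-0.0065,-0.008,0,0,0],[1,0,-0.0105,-0.0115,0,0,0],[1,0,-0.0145,-0.0145,0,0,0],[1,-0.0002,-0.019,-0.0175,0,0,0],[1,-0.0002,-0.0235,-0.02,0,0,0],[1,-0.0002,-0.028,-0.022,0,0,0],[1,-0.0002,-0.033,-0.023,0,0,0],[1,-0.0003,-0.038,-0.024,0,0,0],[1,-0.0003,-0.043,-0.025,0,0,0],[1,-0.0003,-0.048,-0.025,0,0,0],[1,-0.0003,-0.053,-0.0245,0,0,0]]}}

```text
clock: 12.03
position: [0.4711, 0.1962, 0.1085]
ee_rot: [0.003, 1.568, 0.001]
force: [-0.0, 2.6, 9.7]
width: 0.006
```

```bash
python3 look.py b2
```

```text
clk 12.0333 F [-0.   2.6  9.7] pos [0.4711 0.1962 0.1085] ang -175.3 r 0.046 [-0.79  0.4   0.38  2.02 -0.21  0.76 -0.28]
scene 13 mark ang [-6. -5. -3. -1.  0.  3.  7.]
side 38 mark ang [-92. -86. -12. -11.  -9.  -8.  -7.  -7.  -6.  -5.  -4.  -3.  -3.  -2.
  -1.  -0.   1.   1.   2.]
```

>>> {"fn": "step_arm", "kwargs": {"rows": [[1,0,-0.005,0.0005,0,0,0],[1,0,-0.01,0.002,0,0,0],[1,-0.0005,-0.015,0.0035,0,0,0],[1,-0.0005,-0.0195,0.0055,0,0,0],[1,-0.0005,-0.024,0.008,0,0,0],[1,-0.0005,-0.028,0.011,0,0,0],[1,-0.0008,-0.032,0.014,0,0,0],[1,-0.0008,-0.036,0.0175,0,0,0],[1,-0.0008,-0.039,0.0215,0,0,0],[1,-0.0008,-0.042,0.0255,0,0,0],[1,-0.0008,-0.045,0.03,0,0,0],[1,-0.0008,-0.047,0.0345,0,0,0]]}}

```text
clock: 13.13
position: [0.4976, 0.1572, 0.1088]
ee_rot: [0.002, 1.571, -0.001]
force: [-3.4, -1.2, 12.0]
width: 0.005
```

```bash
python3 look.py b3
```

```text
clk 13.1333 F [-3.4 -1.2 12. ] pos [0.4976 0.1572 0.1088] ang -114.4 r 0.047 [-0.7   0.42  0.38  1.99 -0.22  0.78 -0.19]
scene 12 mark ang [55. 55. 56. 56. 61. 61.]
side 37 mark ang [-92. -89. -85.  51.  52.  54.  54.  55.  56.  57.  57.  58.  59.  60.
  61.  61.  62.  64.  66.]
```

>>> {"fn": "step_arm", "kwargs": {"rows": [[1,-0.0005,-0.002,0.005,0,0,0],[1,-0.0005,-0.003,0.0095,0,0,0],[1,-0.0005,-0.0043,0.0145,0,0,0],[1,-0.0005,-0.005,0.0195,0,0,0],[1,-0.0007,-0.005,0.0245,0,0,0],[1,-0.0007,-0.0047,0.03,0,0,0],[1,-0.0007,-0.004,0.035,0,0,0],[1,-0.0007,-0.003,0.04,0,0,0],[1,-0.0007,-0.001,0.0445,0,0,0],[1,-0.0007,0.001,0.049,0,0,0],[1,-0.0007,0.0035,0.0535,0,0,0],[1,-0.0007,0.006,0.058,0,0,0]]}}

```text
clock: 14.23
position: [0.5441, 0.1623, 0.1093]
ee_rot: [0.002, 1.57, -0.001]
force: [-3.9, 0.2, 8.3]
width: 0.003
```

```bash
python3 look.py b4
```

```text
clk 14.2333 F [-3.9  0.2  8.3] pos [0.5441 0.1623 0.1093] ang -54.2 r 0.0464 [-0.66  0.48  0.38  1.87 -0.24  0.83 -0.16]
side 37 mark ang [-92. -89. -85. 117. 118. 118. 119. 120. 121. 121. 122. 123. 124. 124.
 125. 125. 126. 127. 128.]
```

>>> {"fn": "step_arm", "kwargs": {"rows": [[1,0,0.003,0.004,0,0,0],[1,0,0.0065,0.0075,0,0,0],[1,0,0.0105,0.011,0,0,0],[1,0,0.0145,0.014,0,0,0],[1,0,0.019,0.0165,0,0,0],[1,0,0.0235,0.019,0,0,0],[1,0,0.028,0.021,0,0,0],[1,-0.0002,0.033,0.022,0,0,0],[1,-0.0002,0.038,0.023,0,0,0],[1,-0.0002,0.043,0.024,0,0,0],[1,-0.0002,0.048,0.024,0,0,0],[1,-0.0002,0.053,0.0235,0,0,0]]}}

```text
clock: 15.33
position: [0.5639, 0.2042, 0.1097]
ee_rot: [0.002, 1.568, -0.002]
force: [1.2, -2.0, 7.6]
width: 0.007
```

```bash
python3 look.py b5
```

```text
clk 15.3333 F [ 1.2 -2.   7.6] pos [0.5639 0.2042 0.1097] ang 5.1 r 0.0471 [-0.7   0.53  0.38  1.79 -0.24  0.86 -0.21]
scene 12 mark ang [167. 170. 172. 173. 175. 178.]
side 34 mark ang [-180. -179. -178. -177. -177. -176. -175. -174. -173. -172.  175.  175.
  176.  177.  177.  179.  179.]
```

>>> {"fn": "step_arm", "kwargs": {"rows": [[1,0,0.005,-0.0005,0,0,0],[1,0,0.01,-0.002,0,0,0],[1,0,0.015,-0.0035,0,0,0],[1,0,0.0195,-0.0055,0,0,0],[1,0,0.024,-0.008,0,0,0],[1,0,0.028,-0.011,0,0,0],[1,0,0.032,-0.014,0,0,0],[1,0,0.0355,-0.0175,0,0,0],[1,-0.0002,0.039,-0.021,0,0,0],[1,-0.0002,0.042,-0.0255,0,0,0],[1,-0.0002,0.045,-0.0295,0,0,0],[1,-0.0002,0.047,-0.034,0,0,0]]}}

```text
clock: 16.43
position: [0.5373, 0.2428, 0.1101]
ee_rot: [0.002, 1.567, -0.0]
force: [2.3, -0.3, 7.1]
width: 0.006
```

```bash
python3 look.py b6
```

```text
clk 16.4333 F [ 2.3 -0.3  7.1] pos [0.5373 0.2428 0.1101] ang 64.7 r 0.0474 [-0.78  0.51  0.38  1.82 -0.24  0.85 -0.29]
scene 8 mark ang [-129. -128. -127. -122.]
```

>>> {"fn": "step_arm", "kwargs": {"rows": [[1,0,0.0015,-0.005,0,0,0],[1,0,0.003,-0.0095,0,0,0],[1,0,0.004,-0.0145,0,0,0],[1,0,0.0045,-0.0195,0,0,0],[1,0,0.0045,-0.0245,0,0,0],[1,0,0.004,-0.03,0,0,0],[1,0,0.0035,-0.035,0,0,0],[1,0,0.0035,-0.035,0,0,0]]}}

```text
clock: 17.2
position: [0.5086, 0.2456, 0.1102]
ee_rot: [0.002, 1.568, 0.0]
force: [0.4, -0.5, 9.3]
width: 0.004
```

```bash
python3 look.py b7
```

```text
clk 17.2 F [ 0.4 -0.5  9.3] pos [0.5086 0.2456 0.1102] ang 100.5 r 0.0463 [-0.82  0.48  0.38  1.88 -0.23  0.82 -0.32]
scene 15 mark ang [-95. -92. -89. -87. -87. -84. -83. -78.]
```

View pics/b7.png

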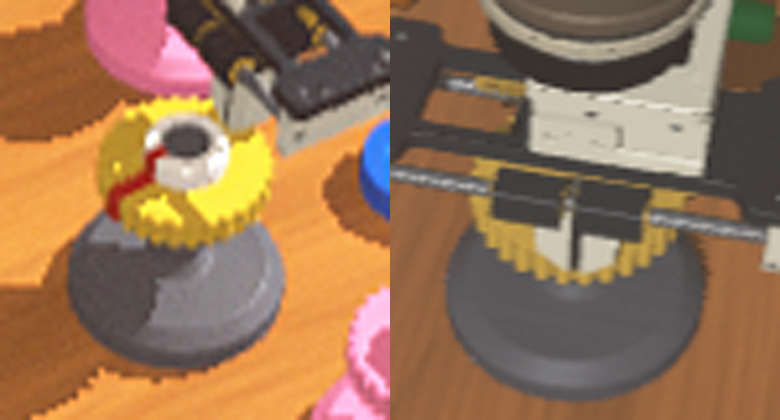

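The red mark lines up with the socket's mark again, within a few degrees. Next I lift the finger straight up and away.

>>> {"fn": "step_arm", "kwargs": {"rows": [[1,-0.01,0,0,0,0,0],[1,-0.03,0,0,0,0,0],[1,-0.06,0,0,0,0,0],[1,-0.1,0,0,0,0,0],[1,-0.13,0,0,0,0,0],[1,-0.15,0.03,0,0,0,0],[1,-0.15,0.07,-0.03,0,0,0],[1,-0.15,0.11,-0.07,0,0,0],[1,-0.15,0.15,-0.1,0,0,0],[1,-0.15,0.18,-0.13,0,0,0],[1,-0.15,0.2,-0.15,0,0,0],[1,-0.15,0.2,-0.15,0,0,0]]}}

```text
clock: 18.3
position: [0.3825, 0.41, 0.2287]
ee_rot: [-0.004, 1.573, 0.007]
force: [0.1, -0.1, 0.1]
width: 0.003
```

>>> {"fn": "step_arm", "kwargs": {"rows": [[1,0,0,0,0,0,0],[1,0,0,0,0,0,0],[1,0,0,0,0,0,0],[1,0,0,0,0,0,0]]}}

```text
clock: 18.63
position: [0.3889, 0.4039, 0.2291]
ee_rot: [0.003, 1.57, -0.003]
force: [-0.3, 0.4, -0.3]
width: 0.006
```

```bash
python3 look.py end; python3 - <<'E'
from h import *
for n in ['side','scene']:
    d,K,D,Rc,e,s=cam(n); save(d,'end_full_%s.png'%n)
    a=cv2.imread('pics/%s0.png'%n).astype(int); df=abs(a-d['pixels'][:,:,::-1]).sum(2)>90
    cv2.imwrite('pics/enddf_%s.png'%n,(df*255).astype(np.uint8))
    h=cv2.cvtColor(d['pixels'],cv2.COLOR_RGB2HSV)
    x0,y0,x1,y1=(300,140,365,210) if n=='scene' else (235,235,325,330); sub=h[y0:y1,x0:x1]
    m=((sub[...,0]>18)&(sub[...,0]<35)&(sub[...,1]>110)&(sub[...,2]>70)); v,u=np.nonzero(m); P=pts(d,K,D,Rc,e,np.c_[u+x0,v+y0]); z=np.percentile(P[:,2],90); T=P[abs(P[:,2]-z)<.003]
    print(n,z,cv2.minEnclosingCircle(T[:,:2].astype(np.float32)))
a=cv2.imread('pics/end.png')
E
```

```text
clk 18.6333 F [-0.3  0.4 -0.3] pos [0.3889 0.4039 0.2291] ang 122.1 r 0.2408 [-1.17  0.33  0.37  1.75 -0.13  1.08 -0.77]
scene 14 mark ang [-95. -91. -89. -87. -85. -83. -81.]
side 28 mark ang [-92. -91. -91. -89. -89. -88. -87. -86. -86. -85. -84. -84. -82. -82.]
side 0.1117137721898564 ((0.5163030624389648, 0.20029321312904358), 0.050100479274988174)
scene 0.11212393644427507 ((0.5209221839904785, 0.2002510130405426), 0.05030537024140358)
```

View pics/end.png

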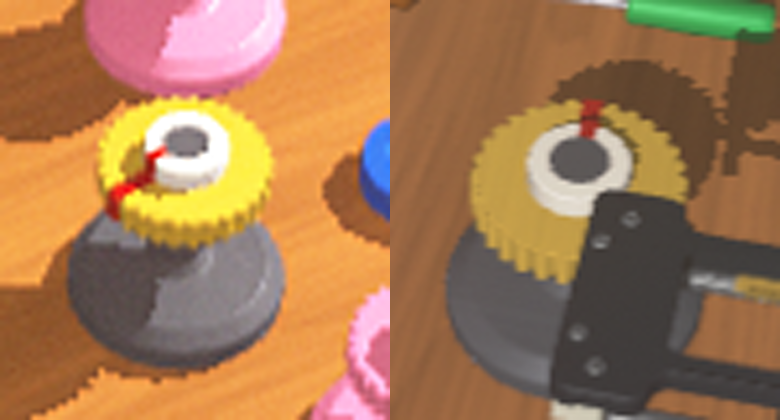

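View pics/end_full_scene.png

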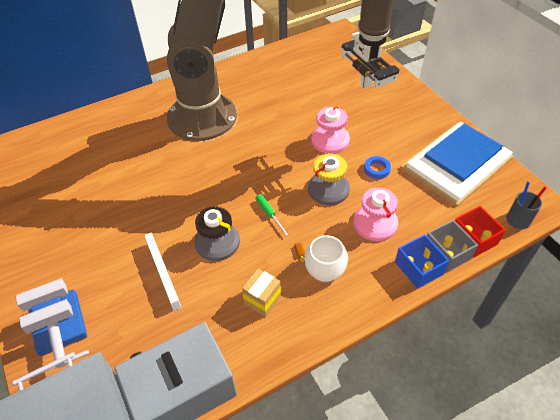

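The mark sits at about −87°, against −90° at the start. The ring top has risen about 4 mm, which fits two turns. The lamp's axis has shifted by less than 1.5 mm, nothing else has moved, and the arm is clear.

```bash
python3 -c "
from cell import arm; print(arm.sign_off())"
```

```text
the job is handed in; nothing more can be done
None
```

The brass ring is unscrewed by two full turns, the finger is clear of the lamp, and the job is handed in at about 19 s of the 61 s allowed.

- **How:** I pressed the shut fingertips lightly on the top edge of the rim, not its knurled side, so the push stayed downward inside the foot. I then traced the circle anticlockwise twice, raising the finger as the ring climbed. While rubbing, the force readings were about 7–15 N. They showed 25 N once, during the first press-down, and I backed off straight away.
- **Ring:** the red mark stands within about 3–5° of the socket's mark in both views. The ring top rose about 4 mm (0.1075 to 0.112 m), which fits two turns at 2 mm each.
- **Lamp and bench:** the lamp's axis shifted by less than 1.5 mm, and everything else looks unmoved in the scene picture. The wrist force is back near zero, with the arm about 0.24 m away.
- **Checks that disagreed:** the two cameras differ by about 4 mm in x on where the lamp axis is, and they did so before and after the job. None failed.

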